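Release a tube from a push-fit air outlet and return it

ROBOT

A 7-joint arm with a two-finger parallel gripper is mounted at the origin on the work surface. World frame = base frame: x ahead of the robot, y to its left, z up, the work surface at z = 0. Lengths are in m, angles in rad, forces in N, time in s.
With the tool pointing down it reaches from about 0.425 to 0.925 m from the base axis. Payload 6.8 kg.
Tool frame: the origin (TCP) lies between the finger pads; the fingertips stand finger_overhang ahead of it and the grasp point (between the pads) lies 2 mm behind it (finger_overhang is the distance from the TCP to the fingertips, in m); z points along the fingers, x is the direction in which the jaws open and shut, and the axes are right-handed (so a half turn about z gives the same grasp; the last joint's range is limited). The gripper opens to 88 mm and grips with 3 to 60 N. Pads are 20 mm wide; open, the fingers measure 115 mm over their backs; the gripper's body (75 mm by 178 mm) begins 61 mm behind the grasp point.
Start: joints at [1.193, 0.477, 0.022, 1.555, -0.011, 1.109, -0.083], TCP at [0.18, -0.651, 0.24] pointing down, gripper open.
Joint ranges: [-2.96, 2.96], [-0.34, 2.1], [-1.41, 1.46], [0.24, 2.44], [-1.37, 4.51], [0.17, 1.92], [-2.96, 2.96]. Speed limits (rad/s): [2.39, 2.39, 3.14, 3.14, 3.14, 3.14, 3.14].

INTERFACE

Orientations are given as [roll, pitch, yaw] about the fixed x, y, z axes, in that order (R = Rz(yaw) Ry(pitch) Rx(roll)).
In Python, from station import read_state, grab_frame, camera_info, finish_job, finger_overhang gives the robot as it stands. The module is installed in compiled form; this text tells all that it offers.
- The arm moves only by the tool play_rows, never from a script. Its argument "moves" is a list of rows, each a list of 7 numbers: the shift along the tool's x, y, z in mm, then the turn, a rotation vector about the tool's x, y, z in rad, then the gripper command: -1 is shut, 1 is fully open, values between are in proportion. In form: [[dx, dy, dz, rx, ry, rz, claw], ...]. A call has 1 to 12 rows; each row is the pose to reach, as a shift and turn from the pose commanded when the call began, along the tool's axes at that moment; what a row does not reach only later rows make up. A row lasts 1/8 s, in which the tool goes at most 62.5 mm and 10.7 degrees, less where a joint would pass 70% of its speed; a pose out of reach is approached as far as the arm can. A call with a gripper value outside its range is refused whole. The fingers move at their own pace and stop on an object; the grip force is fixed at half the most. Time passes only in rows, so rows that repeat a pose let the fingers close. It gives the time, the measured TCP pose, the force and the opening at its end, in the units of the state.
- read_state(): the state, without advancing time (a new reading comes with each control period).
- grab_frame(name): name is "side" or "top"; returns the picture (400x640x3 uint8, red, green, blue); there is no depth.
- camera_info(name): a dict with "fx", "fy", "cx", "cy" (pixels), "origin" and "attitude" of the camera in the world. Camera axes: x right, y up, looking along -z (the intrinsics and any distortion apply to the point x, -y, -z); pixel columns grow to the right and rows downward; lengths in m; the calibration is good to about 2 mm. A picture is of the moment at which its call begins. camera_info takes no time and is no camera call.
- finish_job(): hands the job in, once; it reports no verdict.
The state is a dict: "t": time; "q": joint angles; "qd": joint speeds; "joint_efforts": joint torques, N m; "tcp_pos": TCP position; "tool_rot": TCP orientation; "force": force on the tool from outside, world axes, zero at the start; "wrist_torque": the same for the moment, N m; "opening": opening from 0.0 (shut) to 1.0 (fully open).
Only numpy, scipy, OpenCV 4.12 (cv2) and the standard library are available. Lean on these libraries where they do the work, as an engineer would, in place of code of your own. Each camera call takes 0.05 s, during which the arm holds its last target.

TASK

Free the short steel tube from the push-fit air outlet: press the release ring round it down to the stop, firmly but without crushing it, take hold of the tube while the ring is still down, and draw it straight up and out. Then put the tube away in the grey returns box: push its lower end well in through the sprung flap in the top while still holding it, let go so that it drops inside, and leave the flap shut and the release ring up. Do not shift the mug or the remote control.

Things in the scene. Friction and masses are not known exactly. Their poses are not given: they have to be found in the camera images.
- outlet: Air outlet bolted to the bench: aluminium block 84 x 84 mm, 62 mm high, on a 110 x 84 x 8 mm foot plate. Origin at the centre of its underside, z up; the push-fit and the tube are centred on its vertical axis. At the start the tube's lower end is 22 mm above this origin.
- port (a point): Centre of the block's top face, 62 mm above the outlet's origin. Around it stands a black sleeve (56 mm outer diameter) with the grey release ring (48 mm outer, 28 mm inner diameter) round the tube. The free ring's flat top is 35 mm above this point on average, but the sleeve is screwed in to a different depth each time: up to 9 mm higher or lower, so feel for it. The sleeve's rim is 12 mm lower
- collet (a joint): How far the release ring is pressed, in m: 0 free, 0.010 at its stop. Sprung: 4 N to start, 8 N at the stop; over 45 N damages it. Hidden catches hold the tube's collar unless the ring is 6 mm down or more. Fingertips some 28 mm apart round the tube can push the ring to its stop, close on the tube without easing off, and rise: the ring follows them up, but the tube's collar is past the catches by then
- tube_center (a point): Centre (half-way up) of the loose straight steel tube: 18 mm diameter, 110 mm long, about 0.13 kg (varies), standing upright in the outlet. z along the tube. A collar 24 mm in diameter and 6 mm thick sits 22 to 28 mm above its lower end, hidden in the outlet. Some 26 to 44 mm of tube stand clear above the ring
- tube_foot (a point): Centre of the tube's lower end face, 55 mm below its centre along the tube.
- returns_box: Grey metal returns box fixed to the bench, 110 (x) x 96 (y) x 180 mm high, hollow, walls 4 mm. Origin at the centre of its underside, z up. Its top has a 64 x 64 mm mouth at its centre, closed by a flap.
- mouth (a point): Centre of the box's mouth, level with the top of the box, 180 mm above the bench.
- flap (a joint): Angle of the flap in the mouth, in rad: 0 shut, up to 1.5 swung down into the box. Hinged on the box's +x edge of the mouth; free edge on its -x side. A weak spring shuts it (0.5 N at the free edge holds it open; the tube's weight slides past it). A good place to enter is 8 mm from the mouth's centre towards the free edge (the box's own -x)
- plugged_outlet: A second outlet on the same kind of block, closed by a brass hexagonal plug, 105 mm high; fixed, not part of the work. Origin at the centre of its underside.
- mug: White mug, 80 mm in diameter, 95 mm high, loose. Origin at the centre of its underside.
- remote: Black remote control lying flat, 150 (x) x 48 x 18 mm, loose. Origin at the centre of its underside.
Things that resemble listed ones, but are neither listed nor needed, are in the scene too. Of the things like the part that bears tube_center, leave any that is green or red; of the rest the larger one is meant.

How it is judged:
On the way, in this order (a step that is already met when the one before it is completed fails the run):
1. the release ring is pressed down by at least 6 mm (value of joint collet above 0.006 m), for 0.1 s.
2. the tube is wholly out of the outlet: its lower end is above the ring (z of tube_foot in the frame of outlet above 0.103 m), for 0.1 s.
3. the held tube's lower end is at least 20 mm below the box's mouth and holds the flap open (z of tube_foot in the frame of mouth below -0.02 m and horizontal distance between tube_foot and mouth below 0.04 m and value of joint flap above 0.25 rad and contact force between the fingers and tube above 1 N), for 0.1 s.
At the end, for the whole second after the job is handed in: The tube lies or stands inside the returns box (its centre within the box's walls and lower than 100 mm above the bench), the flap is shut again (within 0.12 rad) and the release ring is back up (within 3 mm) (height (world z) of tube_center below 0.1 m and x of tube_center in the frame of returns_box between -0.055 and 0.055 m and y of tube_center in the frame of returns_box between -0.048 and 0.048 m and value of joint flap below 0.12 rad and value of joint collet below 0.003 m); the robot touches nothing.
It fails at once if the release ring is pressed with more than 45 N (contact force between anything else and collet above 45 N).
It fails at once if the mug is shifted by more than 30 mm (distance of mug from where it was at the start of the episode above 0.03 m).
It fails at once if the remote control is shifted by more than 30 mm (distance of remote from where it was at the start of the episode above 0.03 m).
It also fails if it takes over 51 s, if anything falls off the work surface, if the arm or the gripper's body presses on something with over 40 N, if the wrist force passes 120 N, or if a joint passes its speed limit or range.

## Working session

There is one attempt and no reset: what is moved stays moved. The work goes in short steps, Python scripts to look and compute and a tool call to move; the robot and the scene stay as the last step left them, time stands still between calls to the robot, and variables do not carry over. Pictures are saved under pics/ and viewed, and the job is handed in when it is done.

Besides the shell and the picture viewer there is one more tool, called after "Emit:" as name([rows], argument=value, ...), one row to a line, values as JSON. play_rows: Moves the arm, as the interface text tells. Its arguments: {"type":"object","properties":{"moves":{"type":"array"}},"required":["moves"]}

```bash
mkdir -p pics; python3 - <<'E'
from station import *
import cv2
print(read_state()); print(finger_overhang)
for n in("side","top"):
    print(n,camera_info(n)); cv2.imwrite(f"pics/{n}0.png",grab_frame(n)[:,:,::-1])
E
```

```text
{'t': 0.0, 'q': array([ 1.19291955,  0.47777463,  0.0223549 ,  1.55640752, -0.01150721,
        1.10929251, -0.08313858]), 'qd': array([ 5.95394242e-05,  6.20126076e-04,  9.41303442e-04, -7.96922956e-04,
        1.28391360e-03, -8.28917357e-05, -1.18395142e-03]), 'joint_efforts': array([ 1.79595863e-04, -5.82849348e+01,  1.53446451e+00, -2.72604632e+01,
       -5.44201350e-02,  1.70671596e-02,  1.76821254e-04]), 'tcp_pos': array([ 0.17973379, -0.65005977,  0.23871762]), 'tool_rot': array([ 3.14146310e+00,  1.74886924e-03, -1.30105288e+00]), 'force': array([-0.23453251, -0.30845397,  0.38079364]), 'wrist_torque': array([-0.06642238,  0.00889446,  0.03212251]), 'opening': 1.0021042844870498}
0.017
side {'fx': 408.8979119011264, 'fy': 408.8979119011264, 'cx': 309.4440421819347, 'cy': 198.7484623013947, 'origin': array([0.33405957, 0.57864834, 0.66915669]), 'attitude': array([ 0.85562722,  0.02096594, -2.72980172])}
top {'fx': 515.704967385176, 'fy': 515.704967385176, 'cx': 324.2262569770202, 'cy': 203.02582354913204, 'origin': array([ 0.37270172, -0.0120935 ,  1.32430101]), 'attitude': array([ 0.1855437 , -0.00466834, -1.57328882])}
```

View pics/side0.png

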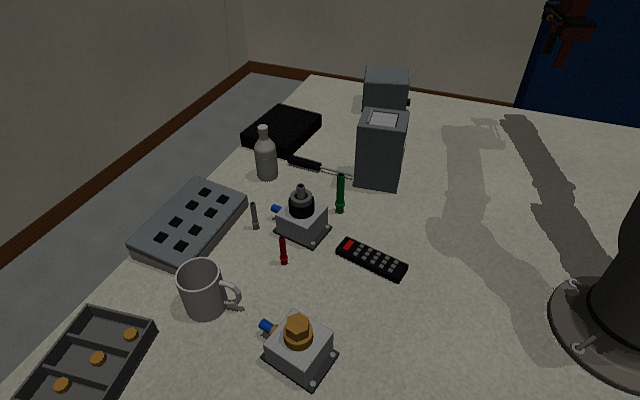

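View pics/top0.png

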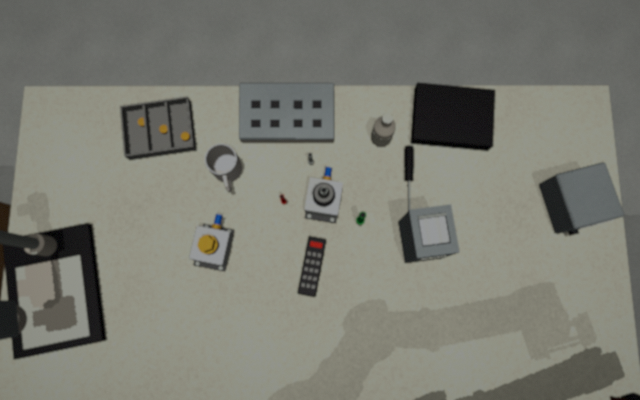

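```bash
cat > h.py <<'E'
import numpy as np, cv2
from scipy.spatial.transform import Rotation as R
from station import *
def ray(n,u,v):
    c=camera_info(n); d=np.array([(u-c['cx'])/c['fx'],-(v-c['cy'])/c['fy'],-1.])
    return c['origin'],R.from_euler('xyz',c['attitude']).apply(d)
def onz(n,u,v,z):
    o,d=ray(n,u,v); return o+d*(z-o[2])/d[2]
def tri(a,b):
    o1,d1=ray("side",*a);o2,d2=ray("top",*b)
    s=np.linalg.lstsq(np.c_[d1,-d2],o2-o1,rcond=None)[0]
    p,q=o1+s[0]*d1,o2+s[1]*d2
    return (p+q)/2,np.linalg.norm(p-q)
def proj(n,p):
    c=camera_info(n); d=R.from_euler('xyz',c['attitude']).inv().apply(np.array(p)-c['origin'])
    return c['cx']+c['fx']*d[0]/-d[2], c['cy']-c['fy']*d[1]/-d[2]
E
python3 - <<'E'
from h import *
print(camera_info("top").keys())
s=cv2.imread("pics/side0.png");t=cv2.imread("pics/top0.png")
def crop(im,x,y,w,h,k,n): cv2.imwrite(n,cv2.resize(im[y:y+h,x:x+w],None,fx=k,fy=k,interpolation=cv2.INTER_CUBIC))
crop(s,230,160,130,100,6,"pics/c1.png");crop(t,270,140,130,100,6,"pics/c2.png")
a=cv2.resize(s[60:200,340:430],None,fx=4,fy=4,interpolation=cv2.INTER_CUBIC)
b=cv2.resize(t[195:270,390:470],None,fx=5,fy=5,interpolation=cv2.INTER_CUBIC)
c=np.zeros((560,800,3),np.uint8);c[:560,:360]=a;c[:375,370:770]=b
cv2.imwrite("pics/c3.png",c)
print(tri((301,186),(323,188)))
E
```

```text
dict_keys(['fx', 'fy', 'cx', 'cy', 'origin', 'attitude'])
(array([ 0.62951241, -0.01642721,  0.12974901]), np.float64(0.007381919759587883))
```

View pics/c1.png

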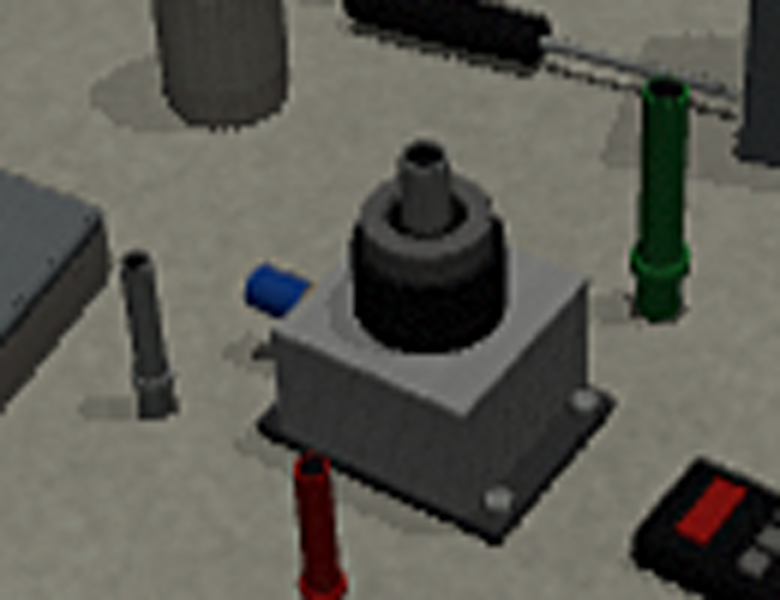

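View pics/c2.png

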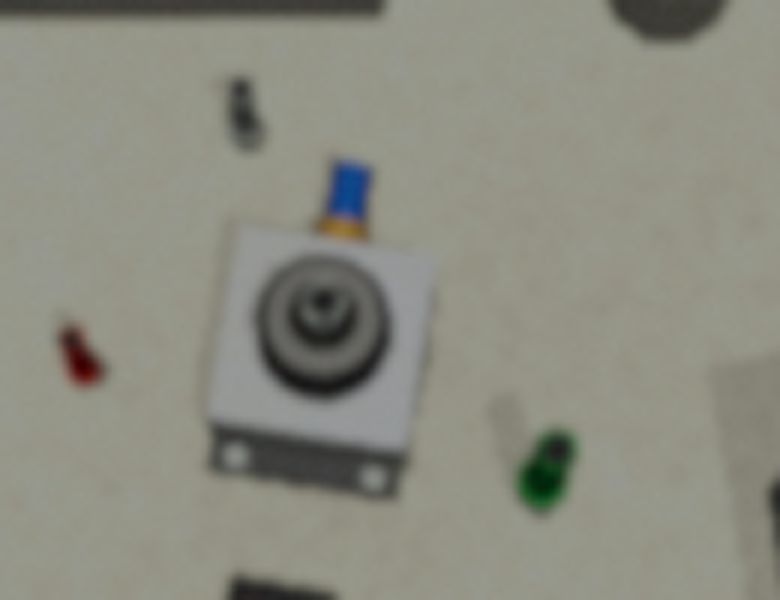

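View pics/c3.png

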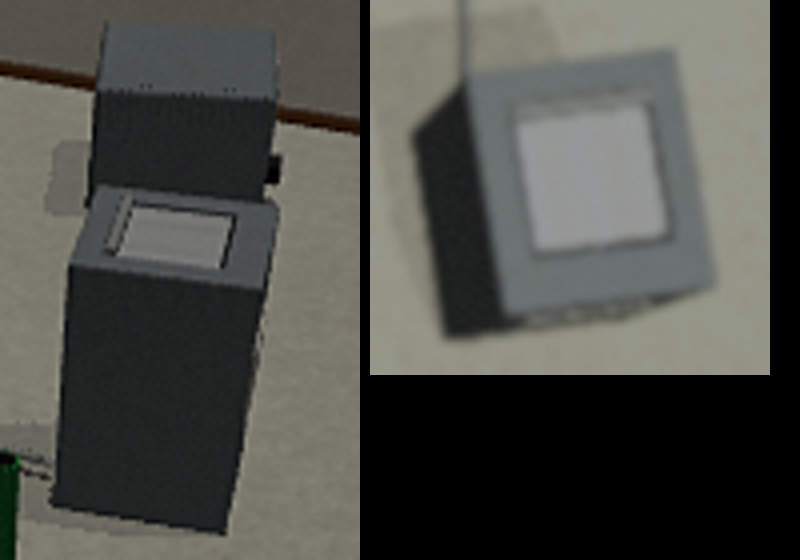

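```bash
python3 - <<'E'
from h import *
m=lambda X,Y,x0,y0,k:(x0+(X+.5)/k-.5,y0+(Y+.5)/k-.5)
c1=lambda X,Y:m(X,Y,230,160,6); c2=lambda X,Y:m(X,Y,270,140,6)
T=[onz("top",*c2(*p),.062) for p in[(235,222),(437,255),(410,450),(207,420)]]
S=[onz("side",*c1(*p),.062) for p in[(588,283),(467,413),(272,333)]]
for p in T+S: print(p.round(4))
T=np.array(T);print("c",T.mean(0),"sides",np.linalg.norm(T-np.roll(T,-1,0),axis=1), "side c",(S[0]+S[2])/2, np.linalg.norm(S[0]-S[1]),np.linalg.norm(S[2]-S[1]))
print("tubetop top",onz("top",*c2(322,297),.132),"side",onz("side",*c1(425,155),.132),tri(c1(425,155),c2(322,297)))
b1=lambda X,Y:m(X,Y,340,60,4); b2=lambda X,Y:m(X-370,Y,390,195,5)
B=np.array([onz("top",*b2(*p),.18) for p in[(468,75),(677,50),(717,290),(508,318)]])
A=np.array([onz("side",*b1(*p),.18) for p in[(97,187),(278,205),(265,290),(70,265)]])
M=np.array([onz("top",*b2(*p),.18) for p in[(512,110),(655,102),(675,240),(532,255)]])
for P in(B,A,M): print(P.round(4),P.mean(0),np.linalg.norm(P-np.roll(P,-1,0),axis=1))
# remote/mug/bits for clearance
E
```

```text
[0.6773 0.0202 0.062 ]
[ 0.663  -0.0644  0.062 ]
[ 0.5804 -0.0525  0.062 ]
[0.5931 0.0315 0.062 ]
[ 0.5776 -0.0474  0.062 ]
[0.5916 0.0313 0.062 ]
[0.6734 0.0209 0.062 ]
c [ 0.62847717 -0.01629052  0.062     ] sides [0.08573744 0.08348654 0.08492326 0.08496153] side c [ 0.6254887 -0.0132687  0.062    ] 0.07996358841090892 0.08237203352506611
tubetop top [ 0.63003204 -0.01599276  0.132     ] side [ 0.62634549 -0.01542012  0.132     ] (array([ 0.6286314 , -0.01645626,  0.1309789 ]), np.float64(0.003300614893810725))
[[ 0.5721 -0.2095  0.18  ]
 [ 0.5834 -0.3043  0.18  ]
 [ 0.475  -0.3169  0.18  ]
 [ 0.4628 -0.2236  0.18  ]] [ 0.52332102 -0.26359288  0.18      ] [0.09555052 0.10912677 0.09412865 0.11020664]
[[ 0.5835 -0.3005  0.18  ]
 [ 0.4761 -0.3186  0.18  ]
 [ 0.4606 -0.2218  0.18  ]
 [ 0.5696 -0.2074  0.18  ]] [ 0.5224753  -0.26208203  0.18      ] [0.10900863 0.09803031 0.10994992 0.09413033]
[[ 0.5561 -0.2287  0.18  ]
 [ 0.5596 -0.2933  0.18  ]
 [ 0.4973 -0.2993  0.18  ]
 [ 0.4907 -0.2353  0.18  ]] [ 0.52593516 -0.26416907  0.18      ] [0.0646458  0.06260251 0.06437029 0.06567421]
```

```bash
cat >> h.py <<'E'
def shift(target,yaw=None,pos=None):
    s=read_state(); Rm=R.from_euler('xyz',s['tool_rot'])
    p=s['tcp_pos']
    d=Rm.inv().apply(np.array(target)-p)*1000
    o=[d.round(1)]
    if yaw is not None: o.append((Rm.inv()*R.from_euler('xyz',[np.pi,0,yaw])).as_rotvec().round(4))
    print("t",round(s['t'],3),"pos",p.round(4),"rpy",s['tool_rot'].round(4),"F",s['force'].round(2),"op",round(s['opening'],3)); print("shift",*o)
E
python3 - <<'E'
from h import *
shift((.628,-.0155,.33),-0.03)
print("decoy box top corner", onz("top",540,180,.2),onz("top",620,195,.2), "bottle", onz("top",388,118,.15))
E
```

```text
t 0.1 pos [ 0.1797 -0.6501  0.2388] rpy [ 3.1415e+00  1.7000e-03 -1.3010e+00] F [ 0.41  0.17 -0.89] op 0.997
shift [-492.3 -601.2  -90.5] [-9.000e-04  1.500e-03 -1.271e+00]
decoy box top corner [ 0.63545551 -0.50165237  0.2       ] [ 0.60087487 -0.67773676  0.2       ] bottle [ 0.79982239 -0.17120894  0.15      ]
```

Emit:
play_rows([
  [0,0,-60,0,0,0,1],
  [0,0,-90,0,0,-0.1,0],
  [-49,-60,-90,0,0,-0.2,-0.36],
  [-98,-120,-90,0,0,-0.3,-0.36],
  [-147,-180,-90,0,0,-0.4,-0.36],
  [-196,-240,-90,0,0,-0.5,-0.36],
  [-245,-300,-90,0,0,-0.65,-0.36],
  [-294,-360,-90,0,0,-0.8,-0.36],
  [-343,-420,-90,0,0,-0.95,-0.36],
  [-392,-480,-90,0,0,-1.1,-0.36],
  [-441,-540,-90,0,0,-1.25,-0.36],
  [-492,-601,-90,0,0,-1.271,-0.36],
])

```text
t: 1.6
tcp_pos: [0.5415, -0.1389, 0.3295]
tool_rot: [3.141, 0.0, -0.028]
force: [1.0, 0.2, -0.7]
opening: 0.322
```

```bash
python3 - <<'E'
from h import *
shift((.628,-.0155,.33),-0.03)
E
```

```text
t 1.6 pos [ 0.5415 -0.1389  0.3295] rpy [ 3.1414e+00  3.0000e-04 -2.8400e-02] F [ 1.04  0.16 -0.72] op 0.322
shift [  82.9 -125.8   -0.6] [0.0002 0.0003 0.0016]
```

Emit:
play_rows([
  [0,0,0,0,0,0,-0.36],
  [0,0,0,0,0,0,-0.36],
  [0,0,0,0,0,0,-0.36],
])

```text
t: 1.98
tcp_pos: [0.5401, -0.1422, 0.3294]
tool_rot: [3.141, 0.001, -0.033]
force: [-0.3, -0.6, -0.6]
opening: 0.321
```

```bash
python3 - <<'E'
from h import *
shift((.628,-.0155,.20),-0.03)
E
```

```text
t 1.975 pos [ 0.5401 -0.1422  0.3294] rpy [ 3.1409e+00  7.0000e-04 -3.3000e-02] F [-0.27 -0.62 -0.6 ] op 0.321
shift [  83.8 -129.6  129.3] [ 0.0007  0.0007 -0.003 ]
```

Emit:
play_rows([
  [28,-43,0,0,0,0,-0.36],
  [56,-87,0,0,0,0,-0.36],
  [84,-130,0,0,0,0,-0.36],
  [84,-130,50,0,0,0,-0.36],
  [84,-130,100,0,0,0,-0.36],
  [84,-130,129,0,0,0,-0.36],
  [84,-130,129,0,0,0,-0.36],
  [84,-130,129,0,0,0,-0.36],
])

```text
t: 2.98
tcp_pos: [0.6295, -0.0138, 0.2022]
tool_rot: [3.141, -0.002, -0.031]
force: [0.6, 0.2, -0.0]
opening: 0.323
```

```bash
python3 - <<'E'
from h import *
shift((.628,-.0155,.14),-0.03)
s=grab_frame("side")[:,:,::-1];t=grab_frame("top")[:,:,::-1]
c=np.zeros((560,800,3),np.uint8)
c[:560,:400]=cv2.resize(s[110:250,250:350],None,fx=4,fy=4,interpolation=cv2.INTER_CUBIC)
c[:560,400:]=cv2.resize(t[120:260,270:370],None,fx=4,fy=4,interpolation=cv2.INTER_CUBIC)
cv2.imwrite("pics/d1.png",c)
print(proj("side",(.628,-.0155,.183)),proj("side",(.628,-.0155,.132)))
E
```

```text
t 2.975 pos [ 0.6295 -0.0138  0.2022] rpy [ 3.1415e+00 -1.9000e-03 -3.1500e-02] F [ 0.6   0.21 -0.03] op 0.323
shift [-1.6  1.8 62.2] [ 0.0001 -0.0019 -0.0015]
(np.float64(298.7799116827414), np.float64(165.43456556551948)) (np.float64(299.71100546056846), np.float64(185.20562479470604))
```

View pics/d1.png

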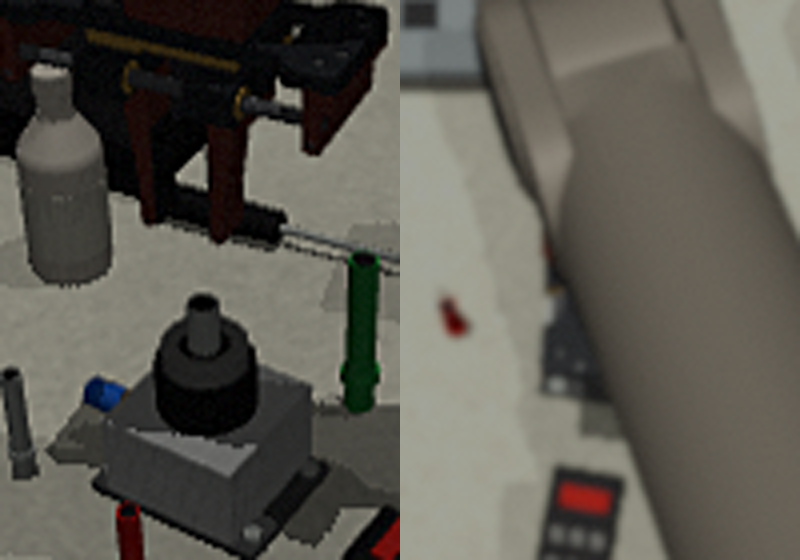

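Emit:
play_rows([
  [-3,2,20,0,0,0,-0.36],
  [-3,2,45,0,0,0,-0.36],
  [-3,2,56,0,0,0,-0.36],
  [-3,2,56,0,0,0,-0.36],
  [-3,2,56,0,0,0,-0.36],
])

```text
t: 3.7
tcp_pos: [0.6266, -0.0147, 0.1459]
tool_rot: [-3.141, -0.002, -0.03]
force: [-0.5, -0.1, -0.1]
opening: 0.323
```

```bash
python3 - <<'E'
from h import *
shift((.6265,-.0155,.14),-0.03)
s=grab_frame("side")[:,:,::-1]
cv2.imwrite("pics/d2.png",cv2.resize(s[140:230,260:340],None,fx=6,fy=6,interpolation=cv2.INTER_CUBIC))
E
```

```text
t 3.7 pos [ 0.6266 -0.0147  0.1459] rpy [-3.1415e+00 -2.0000e-03 -3.0000e-02] F [-0.5  -0.05 -0.13] op 0.323
shift [-0.   0.8  5.9] [-0.0001 -0.002  -0.    ]
```

View pics/d2.png

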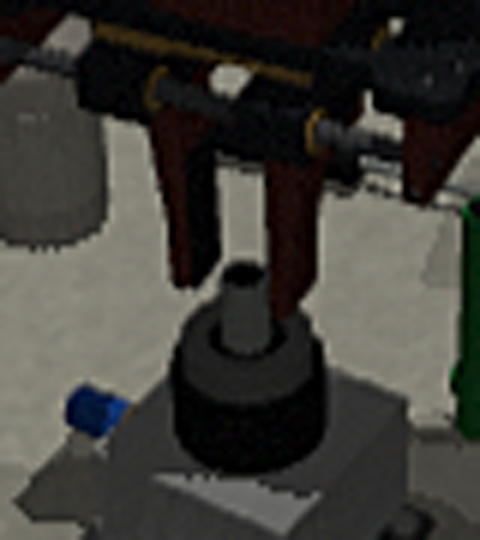

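Emit:
play_rows([
  [0,1,10,0,0,0,-0.36],
  [0,1,18,0,0,0,-0.36],
  [0,1,18,0,0,0,-0.36],
])

```text
t: 4.12
tcp_pos: [0.625, -0.016, 0.1255]
tool_rot: [3.141, 0.002, -0.03]
force: [0.5, -0.5, 0.5]
opening: 0.317
```

Emit:
play_rows([
  [0,0,2,0,0,0,-0.36],
  [0,0,3,0,0,0,-0.36],
  [0,0,3,0,0,0,-0.36],
])

```text
t: 4.5
tcp_pos: [0.6257, -0.0159, 0.1237]
tool_rot: [3.142, -0.0, -0.03]
force: [-0.3, 0.1, -0.8]
opening: 0.319
```

Emit:
play_rows([
  [0,0,2,0,0,0,-0.36],
  [0,0,3,0,0,0,-0.36],
  [0,0,3,0,0,0,-0.36],
])

```text
t: 4.88
tcp_pos: [0.626, -0.0159, 0.121]
tool_rot: [3.142, -0.001, -0.03]
force: [-2.3, 1.0, 5.0]
opening: 0.32
```

Emit:
play_rows([
  [0,0,1,0,0,0,-0.36],
  [0,0,2,0,0,0,-0.36],
  [0,0,2,0,0,0,-0.36],
])

```text
t: 5.25
tcp_pos: [0.6259, -0.0158, 0.1188]
tool_rot: [-3.142, -0.0, -0.03]
force: [-0.2, -0.8, 5.1]
opening: 0.323
```

Emit:
play_rows([
  [0,0,1,0,0,0,-0.36],
  [0,0,2,0,0,0,-0.36],
  [0,0,2,0,0,0,-0.36],
])

```text
t: 5.62
tcp_pos: [0.626, -0.0158, 0.117]
tool_rot: [3.142, -0.001, -0.03]
force: [-0.7, 0.3, 5.9]
opening: 0.321
```

```bash
python3 - <<'E'
from h import *
shift((.6265,-.0155,.14),-0.03)
s=grab_frame("side")[:,:,::-1]
cv2.imwrite("pics/d3.png",cv2.resize(s[140:230,260:340],None,fx=6,fy=6,interpolation=cv2.INTER_CUBIC))
E
```

```text
t 5.625 pos [ 0.626  -0.0158  0.117 ] rpy [ 3.1416e+00 -6.0000e-04 -3.0000e-02] F [-0.75  0.3   5.94] op 0.321
shift [  0.5  -0.4 -23. ] [ 0.     -0.0006 -0.    ]
```

View pics/d3.png

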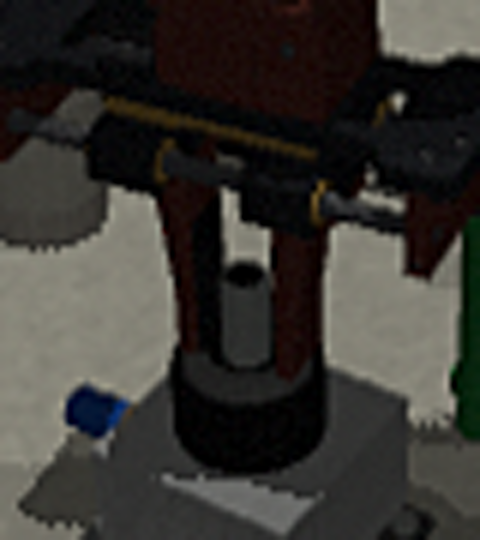

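Emit:
play_rows([
  [0,0,1,0,0,0,-0.36],
  [0,0,2,0,0,0,-0.36],
  [0,0,3,0,0,0,-0.36],
  [0,0,3,0,0,0,-0.36],
])

```text
t: 6.18
tcp_pos: [0.626, -0.0158, 0.1141]
tool_rot: [3.142, -0.001, -0.03]
force: [-2.0, 0.5, 7.5]
opening: 0.321
```

Emit:
play_rows([
  [0,0,1,0,0,0,-0.36],
  [0,0,2,0,0,0,-0.36],
  [0,0,2,0,0,0,-0.36],
])

```text
t: 6.55
tcp_pos: [0.6261, -0.0158, 0.1132]
tool_rot: [3.141, -0.001, -0.03]
force: [-4.3, -1.3, 14.8]
opening: 0.321
```

Emit:
play_rows([
  [0,0,0.5,0,0,0,-0.36],
  [0,0,1,0,0,0,-0.36],
  [0,0,1,0,0,0,-0.36],
])

```text
t: 6.92
tcp_pos: [0.6262, -0.0158, 0.1131]
tool_rot: [3.141, -0.001, -0.03]
force: [-6.9, -1.0, 21.3]
opening: 0.32
```

Emit:
play_rows([
  [0,0,0,0,0,0,-0.5],
  [0,0,0,0,0,0,-0.7],
  [0,0,0,0,0,0,-1],
  [0,0,0,0,0,0,-1],
  [0,0,0,0,0,0,-1],
  [0,0,0,0,0,0,-1],
])

```text
t: 7.68
tcp_pos: [0.6227, -0.0156, 0.1129]
tool_rot: [3.139, 0.006, -0.03]
force: [-17.9, 0.2, 31.4]
opening: 0.209
```

Emit:
play_rows([
  [-1.5,0,-0.5,0,0,0,-1],
  [-3,0,-1,0,0,0,-1],
  [-3,0,-1,0,0,0,-1],
])

```text
t: 8.05
tcp_pos: [0.6221, -0.0157, 0.1131]
tool_rot: [3.141, 0.001, -0.03]
force: [-8.0, -0.5, 16.2]
opening: 0.213
```

Emit:
play_rows([
  [-1,0,-6,0,0,0,-1],
  [-1,0,-14,0,0,0,-1],
  [-1,0,-24,0,0,0,-1],
  [-1,0,-34,0,0,0,-1],
  [-1,0,-44,0,0,0,-1],
  [-1,0,-60,0,0,0,-1],
  [-1,0,-60,0,0,0,-1],
])

```text
t: 8.93
tcp_pos: [0.6239, -0.0159, 0.1729]
tool_rot: [-3.141, -0.005, -0.03]
force: [4.7, -1.1, 3.3]
opening: 0.198
```

```bash
python3 - <<'E'
from h import *
shift((.622,-.0155,.33),-0.03)
s=grab_frame("side")[:,:,::-1]
cv2.imwrite("pics/d4.png",cv2.resize(s[110:240,240:360],None,fx=5,fy=4.6,interpolation=cv2.INTER_CUBIC))
E
```

```text
t 8.925 pos [ 0.6239 -0.0159  0.1729] rpy [-3.1411 -0.0051 -0.0304] F [ 4.66 -1.07  3.32] op 0.198
shift [  -1.1   -0.4 -157.1] [-0.0004 -0.0051 -0.0004]
```

View pics/d4.png

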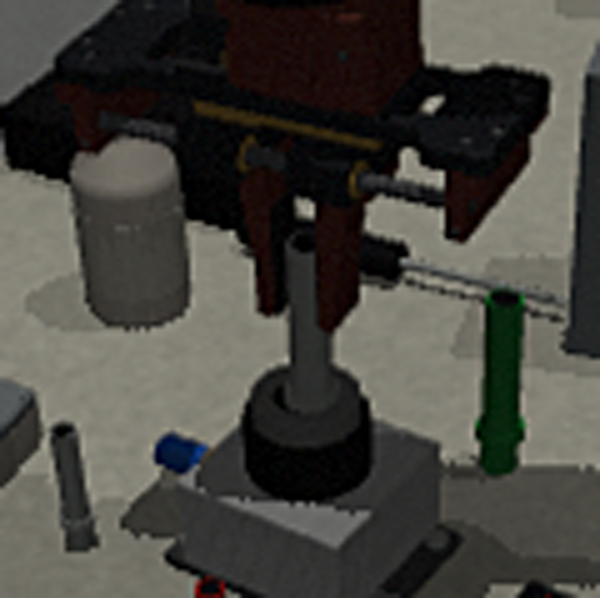

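Emit:
play_rows([
  [1.5,0,-10,0,0,0,-1],
  [1.5,0,-25,0,0,0,-1],
  [1.5,0,-40,0,0,0,-1],
  [1.5,0,-70,0,0,0,-1],
  [1.5,0,-110,0,0,0,-1],
  [1.5,0,-157,0,0,0,-1],
  [1.5,0,-157,0,0,0,-1],
  [1.5,0,-157,0,0,0,-1],
])

```text
t: 9.98
tcp_pos: [0.6224, -0.0158, 0.3283]
tool_rot: [3.141, 0.001, -0.03]
force: [-0.3, -0.3, -0.7]
opening: 0.201
```

```bash
python3 - <<'E'
from h import *
shift((.515,-.264,.33),-0.03)
s=grab_frame("side")[:,:,::-1]
cv2.imwrite("pics/d5.png",cv2.resize(s[40:240,200:440],None,fx=3,fy=3,interpolation=cv2.INTER_CUBIC))
E
```

```text
t 9.975 pos [ 0.6224 -0.0158  0.3283] rpy [ 3.1412e+00  1.2000e-03 -2.9900e-02] F [-0.28 -0.3  -0.65] op 0.201
shift [-100.   251.3   -1.5] [0.0004 0.0012 0.0001]
```

View pics/d5.png

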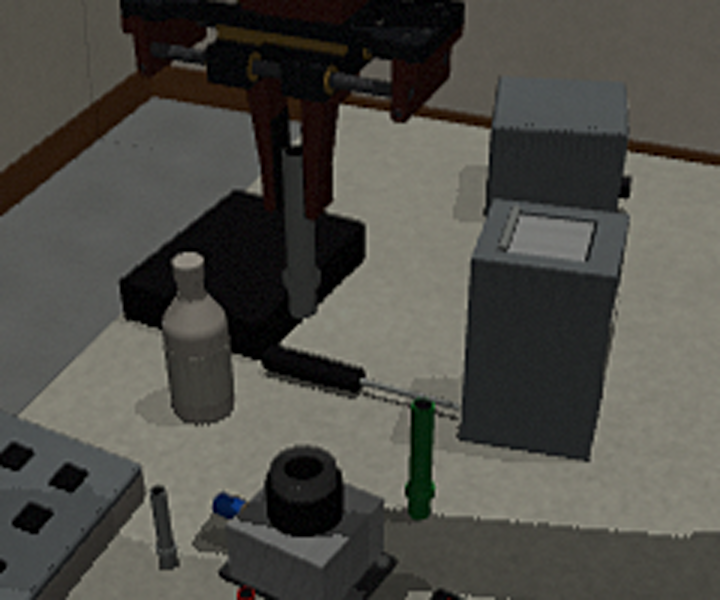

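```bash
python3 - <<'E'
from h import *
print(proj("side",(.6224,-.0158,.237)),proj("side",(.6224,-.0158,.347)), onz("side",301,144,.237))
shift((.516,-.264,.33),0.12)
E
```

```text
(np.float64(300.4293177937382), np.float64(143.1806798569388)) (np.float64(298.18550936157965), np.float64(89.71715966767104)) [ 0.62021295 -0.01363262  0.237     ]
t 10.025 pos [ 0.6221 -0.0159  0.3275] rpy [ 3.1412e+00  2.6000e-03 -2.9900e-02] F [-0.87  0.02 -2.06] op 0.201
shift [-98.7 251.1  -2.2] [ 0.0002  0.0026 -0.1499]
```

Emit:
play_rows([
  [-20,50,-2,0,0,0,-1],
  [-40,100,-2,0,0,0,-1],
  [-60,150,-2,0,0,0,-1],
  [-80,200,-2,0,0,0,-1],
  [-99,251,-2,0,0,0,-1],
  [-99,251,-2,0,0,0,-1],
  [-99,251,-2,0,0,0,-1],
  [-99,251,-2,0,0,0,-1],
])

```text
t: 11.02
tcp_pos: [0.5172, -0.2618, 0.3301]
tool_rot: [-3.14, 0.001, -0.027]
force: [-0.7, 0.1, -1.2]
opening: 0.202
```

```bash
python3 - <<'E'
from h import *
shift((.516,-.264,.33))
for n in("side","top"):
  s=grab_frame(n)[:,:,::-1]
  if n=="side": a=cv2.resize(s[20:200,330:450],None,fx=3.3,fy=3.3,interpolation=cv2.INTER_CUBIC)
  else: b=cv2.resize(s[180:300,380:500],None,fx=3.3,fy=3.3,interpolation=cv2.INTER_CUBIC)
c=np.zeros((600,800,3),np.uint8);c[:a.shape[0],:a.shape[1]]=a;c[:b.shape[0],400:400+b.shape[1]]=b
cv2.imwrite("pics/d6.png",c)
E
```

```text
t 11.025 pos [ 0.5172 -0.2618  0.3301] rpy [-3.1405e+00  7.0000e-04 -2.7100e-02] F [-0.65  0.13 -1.19] op 0.202
shift [-1.1  2.2  0.1]
```

View pics/d6.png

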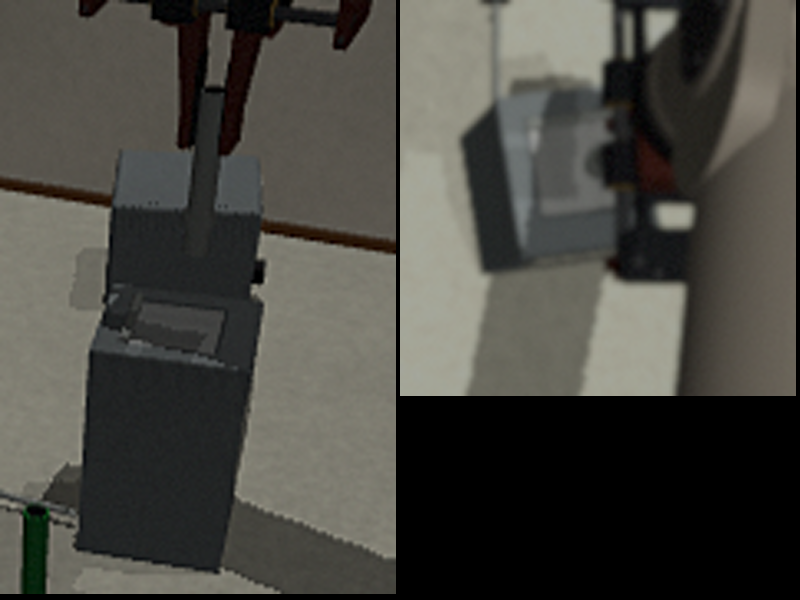

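```bash
python3 - <<'E'
from h import *
print(proj("side",(.5172,-.2618,.239)),proj("side",(.5172,-.2618,.349)), onz("side",390.6,95.8,.239), onz("side",394.5,48,.349))
print(proj("top",(.5172,-.2618,.239)))
E
```

```text
(np.float64(388.65256299991285), np.float64(95.64677013623336)) (np.float64(394.30066080281085), np.float64(46.634480311307044)) [ 0.51296968 -0.26265216  0.239     ] [ 0.51491637 -0.25468957  0.349     ]
(np.float64(439.3158938140586), np.float64(230.25826236859933))
```

Emit:
play_rows([
  [1,1,20,0,0,0,-1],
  [1,1,40,0,0,0,-1],
  [1,1,50,0,0,0,-1],
  [1,1,60,0,0,0,-1],
  [1,1,70,0,0,0,-1],
  [1,1,70,0,0,0,-1],
])

```text
t: 11.88
tcp_pos: [0.5173, -0.2646, 0.26]
tool_rot: [-3.141, 0.001, -0.03]
force: [-0.9, -0.2, -1.6]
opening: 0.197
```

Emit:
play_rows([
  [0,0,10,0,0,0,-1],
  [0,0,20,0,0,0,-1],
  [0,0,30,0,0,0,-1],
  [0,0,38,0,0,0,-1],
  [0,0,38,0,0,0,-1],
  [0,0,38,0,0,0,-1],
])

```text
t: 12.62
tcp_pos: [0.5177, -0.2648, 0.2228]
tool_rot: [3.142, -0.0, -0.03]
force: [0.4, 0.4, -1.4]
opening: 0.2
```

```bash
python3 - <<'E'
from h import *
shift((.516,-.264,.33))
s=grab_frame("side")[:,:,::-1]
cv2.imwrite("pics/d7.png",cv2.resize(s[20:200,320:460],None,fx=3.3,fy=3.3,interpolation=cv2.INTER_CUBIC))
E
```

```text
t 12.625 pos [ 0.5177 -0.2648  0.2228] rpy [ 3.1416e+00 -1.0000e-04 -3.0000e-02] F [ 0.37  0.44 -1.43] op 0.2
shift [  -1.8   -0.7 -107.2]
```

View pics/d7.png

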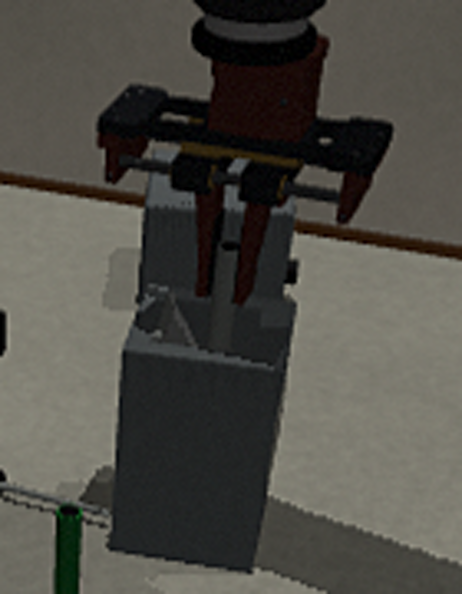

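Emit:
play_rows([
  [0,0,0,0,0,0,-1],
  [0,0,0,0,0,0,0],
  [0,0,0,0,0,0,0],
  [0,0,0,0,0,0,0],
  [0,0,0,0,0,0,0],
  [0,0,0,0,0,0,0],
])

```text
t: 13.42
tcp_pos: [0.5177, -0.2647, 0.2227]
tool_rot: [3.142, -0.0, -0.03]
force: [1.1, -0.2, -0.1]
opening: 0.503
```

```bash
python3 - <<'E'
from h import *
shift((.516,-.264,.33))
s=grab_frame("side")[:,:,::-1]
cv2.imwrite("pics/d8.png",cv2.resize(s[20:200,320:460],None,fx=3.3,fy=3.3,interpolation=cv2.INTER_CUBIC))
E
```

```text
t 13.425 pos [ 0.5177 -0.2647  0.2227] rpy [ 3.1416e+00 -1.0000e-04 -3.0000e-02] F [ 1.11 -0.23 -0.12] op 0.503
shift [  -1.7   -0.7 -107.3]
```

View pics/d8.png

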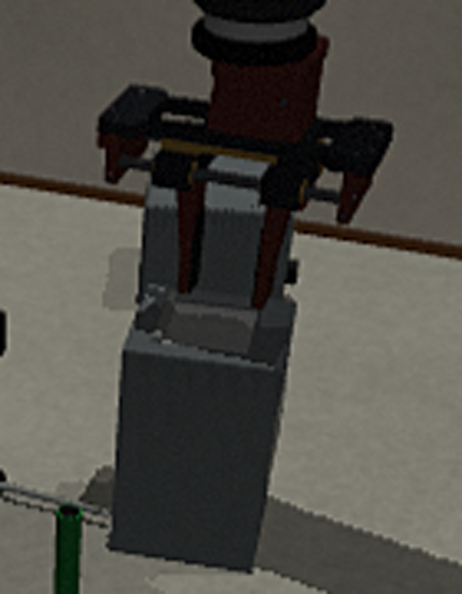

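Emit:
play_rows([
  [0,0,-40,0,0,0,0],
  [0,0,-90,0,0,0,0],
  [0,0,-110,0,0,0,0],
  [0,50,-110,0,0,0,0],
  [0,100,-110,0,0,0,0],
  [0,150,-110,0,0,0,0],
  [0,200,-110,0,0,0,0],
  [0,200,-110,0,0,0,0],
  [0,200,-110,0,0,0,0],
  [0,200,-110,0,0,0,0],
  [0,200,-110,0,0,0,0],
])

```text
t: 14.85
tcp_pos: [0.5122, -0.4634, 0.3331]
tool_rot: [3.141, -0.0, -0.028]
force: [0.2, -0.1, 0.8]
opening: 0.5
```

```bash
python3 - <<'E'
from h import *
shift((.516,-.264,.33))
for n in("side","top"):
  s=grab_frame(n)[:,:,::-1]
  cv2.imwrite(f"pics/e_{n}.png",cv2.resize(s[40:240,190:460],None,fx=2.9,fy=2.9,interpolation=cv2.INTER_CUBIC) if n=="side" else s)
E
```

```text
t 14.85 pos [ 0.5122 -0.4634  0.3331] rpy [ 3.1415e+00 -5.0000e-04 -2.8200e-02] F [ 0.22 -0.11  0.77] op 0.5
shift [  -1.9 -199.5    3.1]
```

View pics/e_side.png

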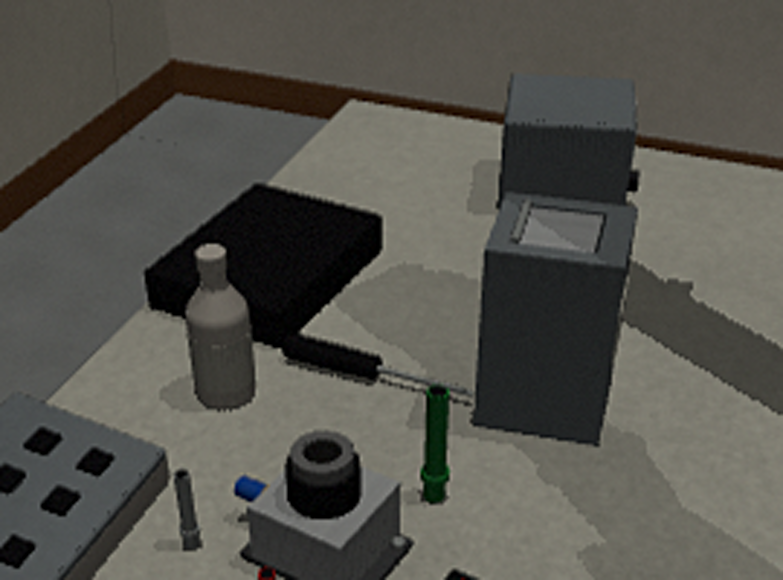

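View pics/e_top.png

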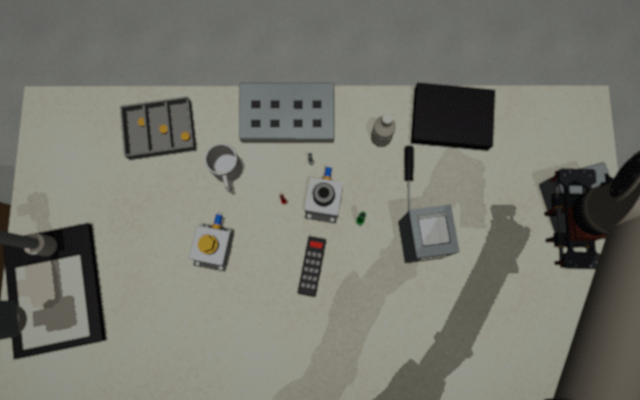

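```bash
python3 -c "
from station import *
print(finish_job())"
```

```text
the job is handed in; nothing more can be done
None
```

The tube is out of the outlet and in the returns box, and I handed the job in at about 15 s of the 51 s allowed. No verdict was reported.

- **Release:** I pressed the release ring to its stop, reaching about 21 N. While the fingers closed on the tube, the wrist read about 31 N up and 18 N sideways. That sideways force shows the fingers were about 3 mm off-centre, and I shifted the tool to relieve it before drawing the tube up.
- **Putting away:** I pushed the tube's lower end about 50 mm below the box's mouth with the flap swung wide open, then let go.
- **Last checks:** The final pictures show the flap shut, the ring up, an empty outlet, and the mug and remote where they were. The arm is clear of everything, with no significant force on the tool. The tube cannot be seen in the closed box: I infer it is inside because it left the fingers and the flap shut over it.
- **Disagreement:** The two cameras differed by about 3 mm on the outlet's position. That was within the clearance of the fingers round the tube.

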